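# Find the lid that fits the screw box

## Task

The screws taken out of the phone are lying in one of the three small black parts boxes: put the lid on that box. Only one of the three look-alike lids fits it, so try them on until you find the one that goes down, and press it fully home so that both orange clips snap over it. Leave the two other lids lying flat on the blue mat, tops up, and don't disturb the phone display, the suction cup or the steel pick.

Things in the scene. Friction and masses are not known exactly. Their poses are not given: they have to be found in the camera images.
- box_rim (a point): centre of the open mouth of the box holding the screws, level with its rim (z = 0.038); x along its long side, y along the short one, z up. Black box 74 x 52 x 36 mm high, wall 3 mm, two cross dividers up to the rim, stuck fast on a blue mat (top at z = 0.002) that covers the desk. Two like boxes, empty, divided otherwise, also fixed, stand 140 mm or more behind it (+x). Which box is here varies.
- screws: the screws, fixed in the box: origin at the centre of the box's underside, axes as box_rim. At each short end of the box stands an orange spring clip 22 mm wide, its tongue 47 to 49 mm from the centre and reaching 13 mm above the rim; its wedge nose leans in to 42 mm from the centre, is pushed outward by the lid's end tab coming down, and snaps back over the tab.
- lid_1_centre (a point): centre (8 mm above the lower edge) of a black lid lying top up on the mat: 81 (x) x 59 (y) x 16 mm high (z up), flat top 3 mm thick, skirt 13 mm deep and 77 x 55 mm inside, going over the box's rim with 1.5 mm to spare on each side; at each short end a tab 4 mm long, 24 mm wide, 2.5 mm thick for the clip. About 35 g. A half turn makes no difference. Which lid lies where varies.
- lid_2_centre (a point): centre (half-way up) of the second lid, the same outside and in weight. Hidden under each top are plugs 10 mm deep with gaps for the dividers of one kind of box. On a box of another kind the lid stops with its centre 5 mm above the rim's level, its plugs standing on the dividers. Which lid fits varies.
- lid_3_centre (a point): centre (half-way up) of the third lid, the same outside and in weight. The lid that fits sinks freely until its centre is about 3 mm above the rim's level, where its tabs meet the clips; pushed on (about 12 N, down on the middle of the top) it snaps down until its centre is 5 mm below the rim's level and its top 3 mm above the rim, and the clips hold it.
- display: phone display panel lying on the mat, 148 (x) x 71 (y) x 4.5 mm, black glass, loose; origin at the centre of its underside; leave it alone
- suction_cup: black silicone suction cup, 52 mm across, 34 mm high, loose, standing on the mat; origin at the centre of its underside; leave it alone
- pick: steel pick, 158 mm long along x, 8 mm wide and high, loose, lying on the mat; origin at its underside near the middle; leave it alone
Mind the look-alikes: they are no part of the job. Leave any turquoise or yellow look-alike of the part that bears lid_3_centre alone.

How it is judged:
At the end, for the whole second after the job is handed in: One lid home on the screw box: centre 3 mm or more below rim level, within 4 mm of the box's centre in plan, square within 0.07 rad, level within 0.06 rad. The other two lids flat on the mat: centres under 13 mm above the desk top, level within 0.1 rad, tops up. All lids at rest ((((z of lid_1_centre in the frame of box_rim below -0.003 m and horizontal distance between lid_1_centre and box_rim below 0.004 m and angle between the x axis of lid_1_centre and the x axis of box_rim, either way round below 0.07 rad and angle between lid_1_centre's own z axis and vertical below 0.06 rad) and (height (world z) of lid_2_centre below 0.013 m and angle between lid_2_centre's own z axis and vertical below 0.1 rad) and (height (world z) of lid_3_centre below 0.013 m and angle between lid_3_centre's own z axis and vertical below 0.1 rad)) or ((z of lid_2_centre in the frame of box_rim below -0.003 m and horizontal distance between lid_2_centre and box_rim below 0.004 m and angle between the x axis of lid_2_centre and the x axis of box_rim, either way round below 0.07 rad and angle between lid_2_centre's own z axis and vertical below 0.06 rad) and (height (world z) of lid_1_centre below 0.013 m and angle between lid_1_centre's own z axis and vertical below 0.1 rad) and (height (world z) of lid_3_centre below 0.013 m and angle between lid_3_centre's own z axis and vertical below 0.1 rad)) or ((z of lid_3_centre in the frame of box_rim below -0.003 m and horizontal distance between lid_3_centre and box_rim below 0.004 m and angle between the x axis of lid_3_centre and the x axis of box_rim, either way round below 0.07 rad and angle between lid_3_centre's own z axis and vertical below 0.06 rad) and (height (world z) of lid_1_centre below 0.013 m and angle between lid_1_centre's own z axis and vertical below 0.1 rad) and (height (world z) of lid_2_centre below 0.013 m and angle between lid_2_centre's own z axis and vertical below 0.1 rad))) and linear speed of each of lid_1, lid_2, lid_3 below 0.01 m/s); the robot touches nothing.
It fails at once if the phone display is shifted by more than 20 mm (distance of display from where it was at the start of the episode above 0.02 m).
It fails at once if the suction cup is shifted by more than 20 mm (distance of suction_cup from where it was at the start of the episode above 0.02 m).
It fails at once if the steel pick is shifted by more than 20 mm (distance of pick from where it was at the start of the episode above 0.02 m).
It also fails if it takes over 72 s, if anything falls off the work surface, if the arm or the gripper's body presses on something with over 40 N, if the wrist force passes 120 N, or if a joint passes its speed limit or range.

## Robot

A 6-joint arm with a two-finger parallel gripper is mounted at the origin on the work surface. World frame = base frame: x ahead of the robot, y to its left, z up, the work surface at z = 0. Lengths are in m, angles in rad, forces in N, time in s.
With the tool pointing down it reaches from about 0.35 to 0.8 m from the base axis. Payload 7.3 kg.
Tool frame: the origin (TCP) lies midway between the tips of the shut fingers; the grasp point (between the pads) lies 19 mm behind it; z points along the fingers, y is the line along which they close (so a half turn about z gives the same grasp; the last joint's range is limited). The gripper opens to 85 mm and grips with 20 to 120 N. Pads are 22 mm wide; open, the fingers measure 114 mm over their backs; the gripper's body (76 mm by 85 mm) begins 54 mm behind the grasp point. The pads swing forward as they close: fully open they stand 13 mm farther back than shut.
Start: joints at [-1.302, 0.342, 1.524, -0, 1.275, -0.146], TCP at [0.212, -0.48, 0.231] pointing down, gripper open.
Joint ranges: [-2.53, 2.53], [-0.77, 2.02], [0.04, 2.7], [-1, 4.14], [0.28, 2.66], [-3.11, 3.11]. Speed limits (rad/s): [2.57, 2.57, 3.14, 3.14, 3.14, 3.14].

## Interface

Orientations are given as a rotation vector (axis times angle).
In Python, from plant import * gives the robot as it stands.
- The arm moves only by the tool drive_tool, never from a script. Its argument "steps" is a list of rows, each a list of 2 entries, a list of its own where there are three numbers: the shift along the tool's x, y, z in mm, then the turn, a rotation vector about the tool's x, y, z in degrees. In form: [[[tx, ty, tz], [rx, ry, rz]], ...]. A call has 1 to 10 rows; each row is the pose to reach, as a shift and turn from the pose commanded when the call began, along the tool's axes at that moment; what a row does not reach only later rows make up. A row lasts 1/12 s, in which the tool goes at most 41.7 mm and 7.16 degrees, less where a joint would pass 70% of its speed; a pose out of reach is approached as far as the arm can. A call with a gripper value outside its range is refused whole. "hand" is the gripper's target within -1 to 1 (shut at 1, half-way at 0, fully open at -1), set as the call begins (left out, the last holds). The fingers move at their own pace and stop on an object; the grip force is fixed at half the most. Time passes only in rows, so rows that repeat a pose let the fingers close. It gives the time, the measured TCP pose, the force, the opening and the grip force at its end, in the units of the state.
- observe(): the state, without advancing time (a new reading comes with each control period).
- grab_frame(name): name is "side" or "top"; returns (picture, depth): 384x512x3 uint8, red, green, blue; 384x512 float32, m along the optical axis (not along the pixel's ray), 0 where there is no reading.
- camera_model(name): a dict with "fx", "fy", "cx", "cy" (pixels), "dist" ([k1, k2, p1, p2, k3] as OpenCV has them; the pictures are not rectified), "R" (3x3) and "t" (3): a world point X has camera coordinates R X + t. Camera axes: x right, y down, z forward; pixel columns grow to the right and rows downward; lengths in m; the calibration is good to about 2 mm. A picture is of the moment at which its call begins. camera_model takes no time and is no camera call.
- close_job(): hands the job in; it is judged then, once.
Trained networks look in the newest picture that a camera, given by its name, has taken for a name from the list of things; names that differ only in an ending like _2 or _b are one class to them, and where a whole thing is asked for, a point or a joint stands for the part that bears it (a point fixed in the world has none). Each returns a list of dicts, best first, with "score" (0 to 1); they miss things now and then, are a little off and sometimes report something else, mostly with a low value. They report only what shows in the picture. A call takes as long as a camera call. They do not tell look-alikes from the thing itself.
- spot_in(thing, camera): "location" ([x, y, z] in m, in world coordinates, good to about 4 mm: the middle of the surface that is visible of it).
- trace(thing, camera): "pixels" (384x512 bool, what is visible of it).
- landmark_of(thing, camera): "location" ([x, y, z] in m, in world coordinates, good to about 4 mm: a listed point, or the origin of a listed thing).
The state is a dict: "time_s": time; "q": joint angles; "joint_velocities": joint speeds; "joint_efforts": joint torques, N m; "tool_pos": TCP position; "tcp_rot": TCP orientation; "force": force on the tool from outside, world axes, zero at the start; "ft_torque": the same for the moment, N m; "grip_width": opening from 0.0 (shut) to 1.0 (fully open); "grip_force": force on a finger pad.
Only numpy, scipy, OpenCV 4.12 (cv2) and the standard library are available. Lean on these libraries where they do the work, as an engineer would, in place of code of your own. Each camera call takes 0.05 s, during which the arm holds its last target. There are 200 camera calls.

## Working session

There is one attempt and no reset: what is moved stays moved. The work goes in short steps, Python scripts to look and compute and a tool call to move; the robot and the scene stay as the last step left them, time stands still between calls to the robot, and variables do not carry over. Pictures are saved under pics/ and viewed, at most 10 in all, crops included, and the job is handed in when it is done.

Besides the shell and the picture viewer there is one more tool, called after ">>>" by a JSON object that holds its "op" and its "data". drive_tool: Moves the arm, as the interface text tells. Its arguments: {"type":"object","properties":{"steps":{"type":"array","items":{"type":"array"}},"hand":{"type":"number"}},"required":["steps"]}

```bash
mkdir -p pics; ls
cat > h.py <<'E'
from plant import *
import numpy as np, cv2
def world(cam,depth,mask_or_uv):
    m=camera_model(cam);K=np.array([[m['fx'],0,m['cx']],[0,m['fy'],m['cy']],[0,0,1.]])
    if mask_or_uv.dtype==bool: v,u=np.nonzero(mask_or_uv); uv=np.c_[u,v]
    else: uv=mask_or_uv
    z=depth[uv[:,1],uv[:,0]]; ok=z>0; uv=uv[ok]; z=z[ok]
    n=cv2.undistortPoints(uv.astype(float).reshape(-1,1,2),K,np.array(m['dist'])).reshape(-1,2)
    return (np.c_[n*z[:,None],z]-np.array(m['t']))@np.array(m['R']), uv
E
python3 - <<'E'
from h import *
ims=[]
for c in ('top','side'):
    p,d=grab_frame(c); np.save(c+'.npy',d); cv2.imwrite(f'{c}.png',p[:,:,::-1]); cv2.imwrite(f'pics/{c}0.png',cv2.resize(p[:,:,::-1],(800,600)))
    m=camera_model(c); print(c,-np.array(m['R']).T@np.array(m['t']),m['fx'])
    for t in ('box_rim','screws','lid_1_centre','display','suction_cup','pick'):
        for r in landmark_of(t,c): print(c,t,round(r['score'],2),np.round(r['location'],4))
o=observe();print(o)
E
```

```text
pics
top [ 0.30003469 -0.01667129  1.14244828] 384.72284295561695
top box_rim 0.47 [0.5323 0.0441 0.0351]
top box_rim 0.46 [ 0.4253 -0.3775 -0.0016]
top box_rim 0.34 [ 0.4215 -0.2331  0.0081]
top screws 0.46 [ 0.5351  0.0392 -0.0008]
top screws 0.35 [0.5318 0.0459 0.0379]
top lid_1_centre 0.73 [ 0.607  -0.2571  0.0078]
top display 0.74 [ 0.6043 -0.2592  0.0092]
top display 0.55 [ 0.6489  0.3778 -0.0016]
top suction_cup 0.79 [0.3919 0.3836 0.0026]
top suction_cup 0.22 [0.5303 0.0465 0.04  ]
top pick 0.43 [ 4.239e-01 -3.777e-01 -3.000e-04]
top pick 0.27 [ 0.4225 -0.2308  0.0088]
side [ 0.42659895 -0.78003999  0.65730056] 374.0837560743413
side screws 0.29 [0.3873 0.3829 0.0027]
side lid_1_centre 0.96 [ 0.6075 -0.2573  0.0094]
side display 0.93 [0.6521 0.3755 0.0009]
side suction_cup 0.58 [0.3876 0.3824 0.002 ]
side pick 0.58 [ 0.4193 -0.3752  0.0039]
side pick 0.5 [ 0.6067 -0.2601  0.0066]
{'time_s': 0.7, 'q': array([-1.30202975e+00,  3.41951059e-01,  1.52409900e+00,  2.32025647e-05,
        1.27540231e+00, -1.45992948e-01]), 'joint_velocities': array([-7.30710265e-04, -8.59125395e-06, -2.51763987e-03, -7.76022744e-04,
       -1.17096608e-03, -8.06574784e-04]), 'joint_efforts': array([ 1.42577755e-03, -4.33455026e+01, -2.46241593e+01, -1.45384943e-04,
        9.94716561e-05, -9.71515902e-06]), 'tool_pos': array([ 0.21159444, -0.48049205,  0.23134728]), 'tcp_rot': array([3.07414666e+00, 6.46804053e-01, 4.83194849e-05]), 'force': array([-0.21701361, -0.32729834, -0.58716061]), 'ft_torque': array([-0.02244141,  0.01579819, -0.03126478]), 'grip_force': 0.0, 'grip_width': 0.9979425863198662}
```

View pics/top0.png

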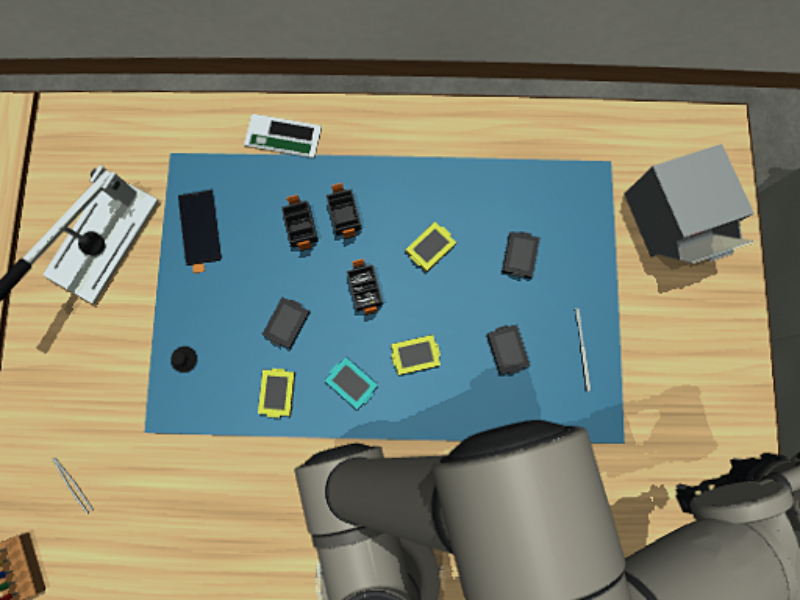

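View pics/side0.png

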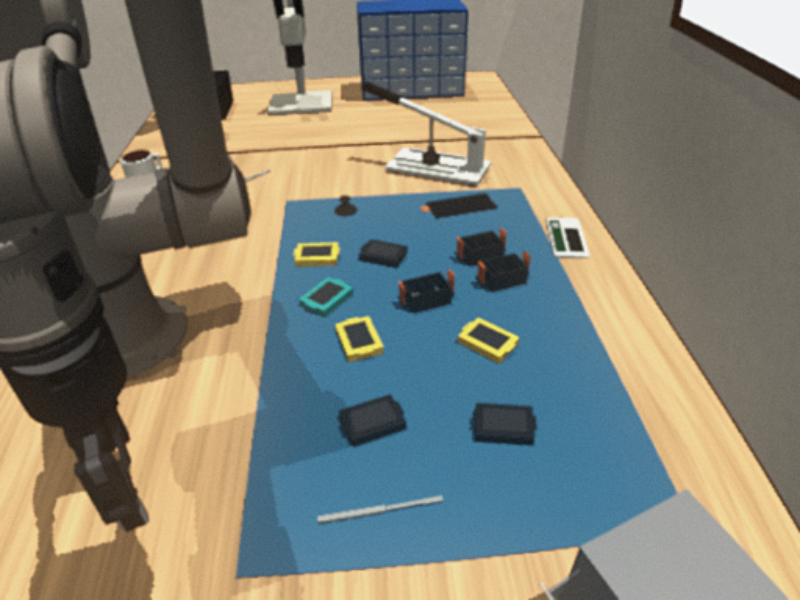

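Top view (800-px scale): the screw box is at (365,288). The black lids are at (286,323), (520,255) and (507,350), and the empty boxes at (299,223) and (344,212). Yellow and turquoise decoys lie in between; the side view shows the same layout. Next I'll measure lids and box from both views.

```bash
cat >> h.py <<'E'
S={'A':(0.46,0.18),'B':(0.607,-0.257),'C':(0.42,-0.235),'box':(0.532,0.044)}
def unproj(cam,uv,z):
    m=camera_model(cam);K=np.array([[m['fx'],0,m['cx']],[0,m['fy'],m['cy']],[0,0,1.]]);R=np.array(m['R']);t=np.array(m['t'])
    n=cv2.undistortPoints(np.asarray(uv,float).reshape(-1,1,2),K,np.array(m['dist'])).reshape(-1,2)
    r=np.c_[n,np.ones(len(n))]@R; c=-R.T@t
    return c+r*((z-c[2])/r[:,2])[:,None]
def measure(cam,p,d,xy,zlo,zhi,rad=0.065,thr=95,orange=False):
    P,uv=world(cam,d,np.ones(d.shape,bool))
    c=p[uv[:,1],uv[:,0]].astype(int)
    col=((c[:,0]>130)&(c[:,2]<90)&(c[:,0]>c[:,1]+50)) if orange else (c.max(1)<thr)
    k=col&(np.hypot(P[:,0]-xy[0],P[:,1]-xy[1])<rad)&(P[:,2]>zlo)&(P[:,2]<zhi)
    return P[k],uv[k]
def rect(P):
    q=(P[:,:2]*1000).astype(np.float32); (c,s,a)=cv2.minAreaRect(q)
    if s[0]<s[1]: a+=90; s=s[::-1]
    return np.round(np.array(c),1),np.round(s,1),round((a+90)%180-90,1)
E
python3 - <<'E'
from h import *
for cam in ('top','side'):
    d=np.load(cam+'.npy');p=cv2.imread(cam+'.png')[:,:,::-1]
    for k in S:
        P,uv=measure(cam,p,d,S[k],0.010 if k!='box' else .03,0.03 if k!='box' else .044)
        if len(P)<20: print(cam,k,len(P)); continue
        r=rect(P); e=np.linalg.eigh(np.cov(P[:,:2].T))[1][:,1]
        print(cam,k,len(P),'rect',*r,'mean',np.round(P.mean(0)*1000,1),'zmed',np.round(np.percentile(P[:,2],[10,50,90])*1000,1),'pca',np.degrees(np.arctan(e[1]/e[0])).round(1))
    P,uv=measure(cam,p,d,S['box'],0.03,0.06,.07,orange=True)
    if len(P)>3:
        lab=P[:,1]>S['box'][1]
        print('clips',[ (g.sum(),np.round(P[g].mean(0)*1000,1)) for g in (lab,~lab)])
E
python3 - <<'E'
import cv2,numpy as np
a=cv2.imread('top.png')[150:260,150:280];b=cv2.imread('side.png')[130:260,220:350]
cv2.imwrite('pics/crop.png',np.hstack([cv2.resize(a,(400,338),interpolation=0),cv2.resize(b,(338,338),interpolation=0)]))
E
```

```text
top A 564 rect [463.3 191.8] [87.7 59.8] -24.7 mean [462.6 191.6  18.5] zmed [15.9 18.4 21.4] pca -26.1
top B 514 rect [ 606.7 -256.8] [89.6 57.4] -11.3 mean [ 605.9 -256.    18.3] zmed [15.4 18.4 20.9] pca -10.7
top C 566 rect [ 421. -230.] [88.5 57. ] 17.6 mean [ 420.8 -229.4   18.1] zmed [15.3 18.4 20.7] pca 16.4
top box 134 rect [529.5  42.7] [92.2 50.8] 15.8 mean [530.1  44.9  37.3] zmed [32.6 37.2 41.2] pca 17.1
clips [(np.int64(5), array([578. ,  54.9,  52.6])), (np.int64(14), array([487.2,  30.8,  49.7]))]
side A 332 rect [461.5 189.3] [89.  62.3] -25.2 mean [460.7 183.8  17.7] zmed [14.8 18.1 19.8] pca -23.4
side B 852 rect [ 605.1 -260.4] [86.  60.8] -10.2 mean [ 603.9 -263.9   17.7] zmed [15.6 18.  19.6] pca -11.9
side C 830 rect [ 419.9 -233.4] [87.6 60.6] 17.5 mean [ 420.4 -236.7   17.1] zmed [15.3 17.4 19. ] pca 17.2
side box 244 rect [530.3  40.2] [97.8 54.5] 15.6 mean [529.7  37.4  35.4] zmed [31.  35.6 39.3] pca 19.8
clips [(np.int64(9), array([564.6,  52.1,  48.1])), (np.int64(7), array([498. ,  27.8,  50.4]))]
```

View pics/crop.png

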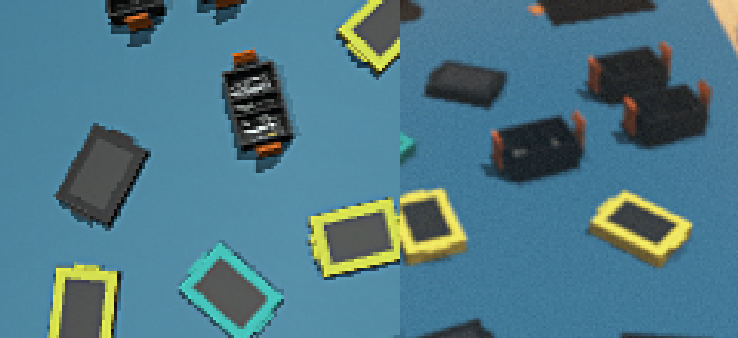

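The heights agree in both views (lid tops at about 18 mm, rim at about 37 mm), as do the sizes, so I'm moving above lid C.

>>> {"op": "drive_tool", "data": {"steps": [[[291,-143,60],[0,0,6.3]],[[291,-143,60],[0,0,6.3]],[[291,-143,60],[0,0,6.3]],[[291,-143,60],[0,0,6.3]],[[291,-143,100],[0,0,6.3]],[[291,-143,131],[0,0,6.3]],[[291,-143,131],[0,0,6.3]],[[291,-143,131],[0,0,6.3]],[[291,-143,131],[0,0,6.3]],[[291,-143,131],[0,0,6.3]]], "hand": -0.8}}

```text
time_s: 1.53
tool_pos: [0.4207, -0.2285, 0.0977]
tcp_rot: [-3.1, -0.482, 0.005]
force: [-1.1, 0.7, -0.1]
grip_width: 0.901
grip_force: 0.0
```

```bash
cat >> h.py <<'E'
from scipy.optimize import minimize
def proj(cam,X):
    m=camera_model(cam);K=np.array([[m['fx'],0,m['cx']],[0,m['fy'],m['cy']],[0,0,1.]])
    return cv2.projectPoints(X,cv2.Rodrigues(np.array(m['R']))[0],np.array(m['t']),K,np.array(m['dist']))[0].reshape(-1,2)
def block(x,y,z0,z1,cx=0): return np.array([[cx+i*x/2,j*y/2,k] for i in(-1,1) for j in(-1,1) for k in(z0,z1)])
def lidparts(zc): return [block(81,59,zc-8,zc+8),block(89,24,zc+0,zc+2.5)]
BOX=[block(74,52,2,38)]
def render(cam,pose,parts,x0,y0,n,ss=6):
    c,s=np.cos(pose[2]),np.sin(pose[2]); im=np.zeros((n*ss,n*ss),np.uint8)
    for b in parts:
        X=np.c_[c*b[:,0]-s*b[:,1]+pose[0],s*b[:,0]+c*b[:,1]+pose[1],b[:,2]]/1000
        uv=(proj(cam,X)-[x0,y0]+.5)*ss-.5
        h=cv2.convexHull((uv*16).astype(np.int32)); cv2.fillConvexPoly(im,h,255,shift=4)
    return cv2.resize(im,(n,n),interpolation=cv2.INTER_AREA)/255.
def fit(ims,xy,ang,parts,cams=('top','side'),n=50,ignore_orange=True):
    # ims: cam->rgb ; darkness-based soft mask
    obs={}
    for cam in cams:
        ctr=proj(cam,np.array([[xy[0],xy[1],20]])/1000)[0]; x0,y0=(ctr-n/2).astype(int)
        c=ims[cam][y0:y0+n,x0:x0+n].astype(float); b=c[:,:,2]-c[:,:,0]  # blue - red: mat strong
        mat=np.percentile(b,90); m=np.clip(1-b/mat,0,1); m=np.clip((m-.15)/.7,0,1)
        w=np.ones_like(m); o=(c[:,:,0]>c[:,:,2]+25)
        if ignore_orange: w[cv2.dilate(o.astype(np.uint8),np.ones((3,3)))>0]=0
        g=render(cam,(xy[0],xy[1],np.radians(ang)),parts,x0,y0,n); w*=cv2.dilate((g>0).astype(np.uint8),np.ones((11,11)))
        obs[cam]=(m,w,x0,y0)
    f=lambda p: sum((obs[c][1]*(render(c,(p[0],p[1],p[2]/30),parts,obs[c][2],obs[c][3],n)-obs[c][0])**2).sum() for c in cams)
    p0=np.array([xy[0],xy[1],np.radians(ang)*30])
    r=minimize(f,p0,method='Nelder-Mead',options=dict(initial_simplex=p0+np.array([[0,0,0],[4,0,0],[0,4,0],[0,0,3]]),xatol=.05,fatol=.01))
    return np.round([r.x[0],r.x[1],np.degrees(r.x[2]/30),r.fun],2)
E
python3 - <<'E'
from h import *
ims={c:cv2.imread(c+'.png')[:,:,::-1] for c in('top','side')}
for k,xy,a,pt in [('A',(462.5,190.8),-25,lidparts(10)),('B',(606,-258),-11,lidparts(10)),('C',(420.5,-231.5),17.5,lidparts(10)),('box',(531,43),15.5,BOX)]:
    for cams in (('top',),('side',),('top','side')): print(k,cams,fit(ims,xy,a,pt,cams))
o=observe();print(o['tool_pos'],o['tcp_rot'],o['grip_width'],o['time_s'])
E
```

```text
A ('top',) [463.07 192.56 -25.26   5.76]
A ('side',) [461.21 190.5  -24.67   6.45]
A ('top', 'side') [462.78 192.13 -25.47  21.37]
B ('top',) [ 606.49 -257.05  -11.46   11.73]
B ('side',) [ 604.7  -259.57  -11.97   21.77]
B ('top', 'side') [ 605.56 -258.27  -11.79   57.48]
C ('top',) [ 420.81 -229.82   17.38    6.88]
C ('side',) [ 419.32 -233.7    17.38   24.02]
C ('top', 'side') [ 419.7  -231.44   17.59   59.88]
box ('top',) [532.4   44.06  14.91  11.92]
box ('side',) [529.36  40.59  16.15  20.9 ]
box ('top', 'side') [531.81  43.26  15.87  44.53]
[ 0.42066173 -0.22848231  0.09765522] [-3.10000577 -0.48230706  0.00483465] 0.9011570356624579 1.5333
```

>>> {"op": "drive_tool", "data": {"steps": [[[0,0,30],[0,0,0]],[[0,0,60],[0,0,0]],[[0,0,80],[0,0,0]],[[0,0,92],[0,0,0]],[[0,0,97],[0,0,0]],[[0,0,97],[0,0,0]],[[0,0,97],[0,0,0]]]}}

```text
time_s: 2.12
tool_pos: [0.4206, -0.2331, 0.004]
tcp_rot: [3.104, 0.476, 0.001]
force: [0.5, 0.2, 0.1]
grip_width: 0.902
grip_force: 0.0
```

>>> {"op": "drive_tool", "data": {"steps": [[[0,0,3],[0,0,0]],[[0,0,3],[0,0,0]],[[0,0,3],[0,0,0]],[[0,0,3],[0,0,0]],[[0,0,3],[0,0,0]],[[0,0,3],[0,0,0]],[[0,0,3],[0,0,0]],[[0,0,3],[0,0,0]]], "hand": 1}}

```text
time_s: 2.78
tool_pos: [0.4209, -0.233, 0.0014]
tcp_rot: [3.103, 0.477, 0.002]
force: [-1.2, -1.4, 5.8]
grip_width: 0.673
grip_force: 64.5
```

```bash
python3 -c "
from h import *
o=observe();print(o['tool_pos'],o['tcp_rot'],o['grip_width'],o['grip_force'],o['force'])"
```

```text
[ 0.42087482 -0.23299242  0.00143057] [3.10328192e+00 4.76783470e-01 2.32310858e-03] 0.6727552699647268 64.48749393224716 [-1.21730609 -1.43330021  5.76507849]
```

>>> {"op": "drive_tool", "data": {"steps": [[[0,0,-30],[0,0,0]],[[0,0,-70],[0,0,0]],[[20,-25,-80],[0,0,2]],[[188,-228,-80],[0,0,2]],[[188,-228,-80],[0,0,2]],[[188,-228,-80],[0,0,2]],[[188,-228,-80],[0,0,2]],[[188,-228,-80],[0,0,2]],[[188,-228,-80],[0,0,2]],[[188,-228,-80],[0,0,2]]]}}

```text
time_s: 3.62
tool_pos: [0.5327, 0.0462, 0.0809]
tcp_rot: [-3.112, -0.428, -0.004]
force: [-0.6, -0.5, -0.7]
grip_width: 0.672
grip_force: 64.5
```

>>> {"op": "drive_tool", "data": {"steps": [[[0,0,0],[0,0,0]],[[0,0,10],[0,0,0]],[[0,0,20],[0,0,0]],[[0,0,20],[0,0,0]],[[0,0,20],[0,0,0]],[[0,0,20],[0,0,0]]]}}

```text
time_s: 4.12
tool_pos: [0.5309, 0.0404, 0.0601]
tcp_rot: [3.113, 0.42, -0.001]
force: [-0.2, 0.3, 1.5]
grip_width: 0.674
grip_force: 64.5
```

```bash
python3 -c "
from h import *
o=observe();print(o['tool_pos'],np.degrees(2*np.arctan2(o['tcp_rot'][1],o['tcp_rot'][0])),o['tcp_rot'],o['grip_width'],o['grip_force'],o['force'])
I=[]
for c in ('top','side'):
    p,d=grab_frame(c);cv2.imwrite(c+'1.png',p[:,:,::-1]);
    u,v=proj(c,np.array([[.53,.042,.05]]))[0].astype(int); I.append(cv2.resize(p[v-40:v+40,u-40:u+40,::-1],(400,400),interpolation=0))
cv2.imwrite('pics/h1.png',np.hstack(I))
"
```

```text
[0.53090987 0.04038337 0.06005416] 15.359011510185885 [ 3.11340902e+00  4.19815471e-01 -1.15095770e-03] 0.6736820965658294 64.4697618484497 [-0.17375905  0.34240471  1.54369802]
```

View pics/h1.png

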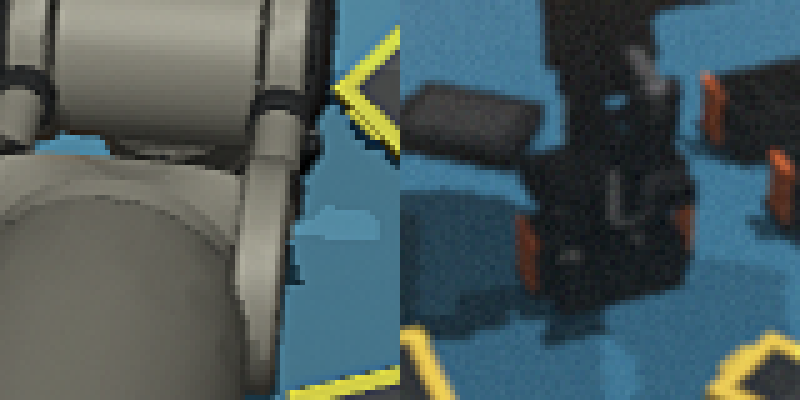

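The side view shows the lid held over the screw box between its clips, at about (610,215) in the crop. The arm hides the top view. I'll lower it by feel.

>>> {"op": "drive_tool", "data": {"steps": [[[0.7,-0.5,8],[0,0,0]],[[0.7,-0.5,14],[0,0,0]],[[0.7,-0.5,18],[0,0,0]],[[0.7,-0.5,21],[0,0,0]],[[0.7,-0.5,22],[0,0,0]],[[0.7,-0.5,23],[0,0,0]],[[0.7,-0.5,23.5],[0,0,0]],[[0.7,-0.5,24],[0,0,0]],[[0.7,-0.5,24],[0,0,0]],[[0.7,-0.5,24],[0,0,0]]]}}

```text
time_s: 5.05
tool_pos: [0.5318, 0.0422, 0.0364]
tcp_rot: [3.113, 0.423, 0.001]
force: [0.2, 0.6, -0.1]
grip_width: 0.672
grip_force: 64.5
```

>>> {"op": "drive_tool", "data": {"steps": [[[0,0,0.5],[0,0,0]],[[0,0,1],[0,0,0]],[[0,0,1.5],[0,0,0]],[[0,0,2],[0,0,0]],[[0,0,2],[0,0,0]],[[0,0,2],[0,0,0]]]}}

```text
time_s: 5.55
tool_pos: [0.5318, 0.0422, 0.0344]
tcp_rot: [3.113, 0.423, 0.0]
force: [-1.7, -0.5, 2.2]
grip_width: 0.668
grip_force: 64.8
```

>>> {"op": "drive_tool", "data": {"steps": [[[0,0,0.5],[0,0,0]],[[0,0,1],[0,0,0]],[[0,0,1.5],[0,0,0]],[[0,0,1.5],[0,0,0]],[[0,0,1.5],[0,0,0]]]}}

```text
time_s: 5.97
tool_pos: [0.5318, 0.0422, 0.0343]
tcp_rot: [3.113, 0.423, 0.001]
force: [-4.9, -0.2, 15.5]
grip_width: 0.675
grip_force: 66.4
```

>>> {"op": "drive_tool", "data": {"steps": [[[0,0,0.6],[0,0,0]],[[0,0,1.2],[0,0,0]],[[0,0,1.2],[0,0,0]],[[0,0,1.2],[0,0,0]]]}}

```text
time_s: 6.3
tool_pos: [0.5319, 0.0422, 0.0343]
tcp_rot: [3.112, 0.423, 0.002]
force: [-8.9, -0.7, 26.7]
grip_width: 0.673
grip_force: 67.5
```

The lid stops 5 mm above rim level and holds at 27 N, so it is the wrong one. I'm returning it to its place.

>>> {"op": "drive_tool", "data": {"steps": [[[0,0,-10],[0,0,0]],[[0,0,-30],[0,0,0]],[[0,0,-55],[0,0,0]],[[-30,40,-60],[0,0,-2]],[[-180,236,-60],[0,0,-2]],[[-180,236,-60],[0,0,-2]],[[-180,236,-60],[0,0,-2]],[[-180,236,-60],[0,0,-2]],[[-180,236,-60],[0,0,-2]],[[-180,236,-60],[0,0,-2]]]}}

```text
time_s: 7.13
tool_pos: [0.4222, -0.23, 0.0917]
tcp_rot: [3.105, 0.477, 0.0]
force: [0.5, -0.0, -1.1]
grip_width: 0.668
grip_force: 64.5
```

>>> {"op": "drive_tool", "data": {"steps": [[[0,0,0],[0,0,0]],[[0,0,30],[0,0,0]],[[0,0,60],[0,0,0]],[[0,0,78],[0,0,0]],[[0,0,84],[0,0,0]],[[0,0,84],[0,0,0]],[[0,0,84],[0,0,0]]]}}

```text
time_s: 7.72
tool_pos: [0.4237, -0.2283, 0.008]
tcp_rot: [3.105, 0.477, 0.001]
force: [-0.4, -0.3, 0.2]
grip_width: 0.674
grip_force: 64.5
```

>>> {"op": "drive_tool", "data": {"steps": [[[0,0,3],[0,0,0]],[[0,0,5.5],[0,0,0]],[[0,0,5.5],[0,0,0]]]}}

```text
time_s: 7.97
tool_pos: [0.4235, -0.2284, 0.0025]
tcp_rot: [3.104, 0.477, 0.001]
force: [0.5, 0.3, 0.7]
grip_width: 0.677
grip_force: 64.5
```

>>> {"op": "drive_tool", "data": {"steps": [[[0,0,0],[0,0,0]],[[0,0,0],[0,0,0]],[[0,0,0],[0,0,0]],[[0,0,-10],[0,0,0]],[[0,0,-40],[0,0,0]],[[0,0,-80],[0,0,0]],[[0,0,-80],[0,0,0]]], "hand": -0.8}}

```text
time_s: 8.55
tool_pos: [0.4263, -0.2305, 0.0886]
tcp_rot: [3.097, 0.476, 0.012]
force: [2.1, -1.6, 1.2]
grip_width: 0.9
grip_force: 0.0
```

```bash
python3 -c "
from h import *
o=observe();print(o['tool_pos'],np.degrees(2*np.arctan2(o['tcp_rot'][1],o['tcp_rot'][0])),o['grip_width'],o['force'],o['time_s'])
ims={c:grab_frame(c)[0] for c in('top','side')}
for c in ims: cv2.imwrite(c+'2.png',ims[c][:,:,::-1])
for c in ims: print(fit(ims,(423,-229),17.5,lidparts(10),(c,)))
p,d=grab_frame('side');P,uv=measure('side',p,d,(.423,-.229),.01,.03);print(len(P),np.percentile(P[:,2],[5,50,95]))
"
```

```text
[ 0.4262846  -0.23050151  0.08856145] 17.47800920143973 0.8997649232341491 [ 2.14032259 -1.63297992  1.21322632] 8.55
[ 417.69 -228.99    4.84  629.17]
[ 421.15 -228.78   20.24  193.94]
793 [0.01361128 0.01736029 0.01928882]
```

>>> {"op": "drive_tool", "data": {"steps": [[[165,84,0],[0,0,29.2]],[[165,84,0],[0,0,29.2]],[[165,84,0],[0,0,29.2]],[[165,84,0],[0,0,29.2]],[[165,84,20],[0,0,29.2]],[[165,84,40],[0,0,29.2]],[[165,84,50],[0,0,29.2]],[[165,84,50],[0,0,29.2]],[[165,84,50],[0,0,29.2]],[[165,84,50],[0,0,29.2]]]}}

```text
time_s: 9.53
tool_pos: [0.6056, -0.2591, 0.0329]
tcp_rot: [3.125, -0.322, 0.001]
force: [-0.1, 0.5, 1.0]
grip_width: 0.9
grip_force: 0.0
```

```bash
python3 -c "
from h import *
o=observe();q=o['tcp_rot'];print(o['tool_pos'],q,np.degrees(2*np.arctan(q[1]/q[0])),o['grip_width'],o['force'],o['time_s'])"
```

```text
[ 0.60561458 -0.25914157  0.03292026] [ 3.12473255e+00 -3.21682226e-01  8.67990981e-04] -11.755459467140204 0.8999092717847081 [-0.14653475  0.51854699  0.9704824 ] 9.5333
```

On target, so I'm descending 31 mm and closing.

>>> {"op": "drive_tool", "data": {"steps": [[[0,0,15],[0,0,0]],[[0,0,25],[0,0,0]],[[0,0,31],[0,0,0]],[[0,0,31],[0,0,0]],[[0,0,31],[0,0,0]]]}}

```text
time_s: 9.95
tool_pos: [0.6057, -0.2589, 0.0013]
tcp_rot: [-3.125, 0.321, 0.0]
force: [0.4, 0.3, -0.4]
grip_width: 0.896
grip_force: 0.0
```

>>> {"op": "drive_tool", "data": {"steps": [[[0,0,0],[0,0,0]],[[0,0,0],[0,0,0]],[[0,0,0],[0,0,0]],[[0,0,0],[0,0,0]],[[0,0,0],[0,0,0]],[[0,0,0],[0,0,0]],[[0,0,0],[0,0,0]]], "hand": 1}}

```text
time_s: 10.53
tool_pos: [0.6065, -0.2593, 0.0023]
tcp_rot: [3.124, -0.321, 0.003]
force: [0.3, -0.5, 6.6]
grip_width: 0.674
grip_force: 64.8
```

>>> {"op": "drive_tool", "data": {"steps": [[[0,0,-30],[0,0,0]],[[0,0,-70],[0,0,0]],[[-15,-30,-80],[0,0,-5]],[[-134.5,-280,-80],[0,0,-27.2]],[[-134.5,-280,-80],[0,0,-27.2]],[[-134.5,-280,-80],[0,0,-27.2]],[[-134.5,-280,-80],[0,0,-27.2]],[[-134.5,-280,-80],[0,0,-27.2]],[[-134.5,-280,-80],[0,0,-27.2]],[[-134.5,-280,-80],[0,0,-27.2]]]}}

```text
time_s: 11.37
tool_pos: [0.5294, 0.0459, 0.0811]
tcp_rot: [-3.112, -0.425, 0.001]
force: [-0.1, 0.1, -0.9]
grip_width: 0.672
grip_force: 64.3
```

>>> {"op": "drive_tool", "data": {"steps": [[[0,0,0],[0,0,0]],[[0,0,10],[0,0,0]],[[0,0,20],[0,0,0]],[[0,0,27],[0,0,0]],[[0,0,27],[0,0,0]],[[0,0,27],[0,0,0]]]}}

```text
time_s: 11.87
tool_pos: [0.5307, 0.0415, 0.053]
tcp_rot: [-3.113, -0.42, 0.003]
force: [-0.1, 0.3, -0.7]
grip_width: 0.669
grip_force: 64.4
```

```bash
python3 -c "
from h import *
o=observe();q=o['tcp_rot'];print(o['tool_pos'],q,np.degrees(2*np.arctan(q[1]/q[0])),o['grip_width'],o['force'],o['time_s'])"
```

```text
[0.53073335 0.04153872 0.05300192] [-3.11315830e+00 -4.19866011e-01  3.11073445e-03] 15.362060784053332 0.6689532692528086 [-0.05506266  0.26573806 -0.71143364] 11.8667
```

>>> {"op": "drive_tool", "data": {"steps": [[[1,-0.4,6],[0,0,0]],[[1,-0.4,10],[0,0,0]],[[1,-0.4,13],[0,0,0]],[[1,-0.4,15],[0,0,0]],[[1,-0.4,16.5],[0,0,0]],[[1,-0.4,17.5],[0,0,0]],[[1,-0.4,18],[0,0,0]],[[1,-0.4,18],[0,0,0]]]}}

```text
time_s: 12.53
tool_pos: [0.5319, 0.0433, 0.0361]
tcp_rot: [3.113, 0.423, 0.0]
force: [-0.1, 0.9, -0.6]
grip_width: 0.679
grip_force: 64.4
```

>>> {"op": "drive_tool", "data": {"steps": [[[0,0,0.5],[0,0,0]],[[0,0,1],[0,0,0]],[[0,0,1.5],[0,0,0]],[[0,0,1.5],[0,0,0]],[[0,0,1.5],[0,0,0]]]}}

```text
time_s: 12.95
tool_pos: [0.532, 0.0433, 0.0353]
tcp_rot: [3.113, 0.423, 0.001]
force: [-1.8, 0.2, 5.3]
grip_width: 0.67
grip_force: 65.1
```

>>> {"op": "drive_tool", "data": {"steps": [[[0,0,1],[0,0,0]],[[0,0,2],[0,0,0]],[[0,0,2],[0,0,0]],[[0,0,2],[0,0,0]]]}}

```text
time_s: 13.28
tool_pos: [0.5321, 0.0433, 0.0351]
tcp_rot: [3.112, 0.423, 0.002]
force: [-7.5, 0.3, 21.7]
grip_width: 0.675
grip_force: 66.9
```

Lid B stops at the 5 mm level too, so it goes back.

>>> {"op": "drive_tool", "data": {"steps": [[[0,0,-10],[0,0,0]],[[0,0,-30],[0,0,0]],[[0,0,-50],[0,0,0]],[[0,40,-55],[0,0,4]],[[-8.7,311.5,-55],[0,0,27.2]],[[-8.7,311.5,-55],[0,0,27.2]],[[-8.7,311.5,-55],[0,0,27.2]],[[-8.7,311.5,-55],[0,0,27.2]],[[-8.7,311.5,-55],[0,0,27.2]],[[-8.7,311.5,-55],[0,0,27.2]]]}}

```text
time_s: 14.12
tool_pos: [0.6016, -0.2403, 0.0878]
tcp_rot: [3.125, -0.322, 0.0]
force: [0.7, 0.6, 0.3]
grip_width: 0.672
grip_force: 64.4
```

>>> {"op": "drive_tool", "data": {"steps": [[[0,0,0],[0,0,0]],[[0,0,0],[0,0,0]],[[0,0,30],[0,0,0]],[[0,0,60],[0,0,0]],[[0,0,74],[0,0,0]],[[0,0,79],[0,0,0]],[[0,0,79],[0,0,0]],[[0,0,79],[0,0,0]]]}}

```text
time_s: 14.78
tool_pos: [0.6021, -0.2375, 0.0095]
tcp_rot: [3.125, -0.319, 0.002]
force: [-0.3, 0.9, -0.5]
grip_width: 0.669
grip_force: 64.4
```

>>> {"op": "drive_tool", "data": {"steps": [[[0,0,4],[0,0,0]],[[0,0,6.5],[0,0,0]],[[0,0,6.5],[0,0,0]],[[0,0,6.5],[0,0,0]]]}}

```text
time_s: 15.12
tool_pos: [0.6017, -0.2383, 0.0026]
tcp_rot: [3.125, -0.321, 0.001]
force: [0.5, 0.0, 0.2]
grip_width: 0.671
grip_force: 64.4
```

>>> {"op": "drive_tool", "data": {"steps": [[[0,0,0],[0,0,0]],[[0,0,0],[0,0,0]],[[0,0,0],[0,0,0]],[[0,0,-10],[0,0,0]],[[0,0,-40],[0,0,0]],[[0,0,-80],[0,0,0]],[[0,0,-100],[0,0,0]],[[0,0,-100],[0,0,0]]], "hand": -0.8}}

```text
time_s: 15.78
tool_pos: [0.6045, -0.2397, 0.1091]
tcp_rot: [3.121, -0.321, 0.016]
force: [0.7, -0.6, 0.5]
grip_width: 0.904
grip_force: 0.0
```

>>> {"op": "drive_tool", "data": {"steps": [[[-223,-391,0],[0,0,13.6]],[[-223,-391,0],[0,0,13.6]],[[-223,-391,0],[0,0,13.6]],[[-223,-391,0],[0,0,13.6]],[[-223,-391,0],[0,0,13.6]],[[-223,-391,0],[0,0,13.6]],[[-223,-391,0],[0,0,13.6]],[[-223,-391,0],[0,0,13.6]],[[-223,-391,0],[0,0,13.6]],[[-223,-391,0],[0,0,13.6]]]}}

```text
time_s: 16.62
tool_pos: [0.472, 0.1598, 0.1024]
tcp_rot: [-3.065, 0.689, -0.001]
force: [0.8, 0.8, 1.1]
grip_width: 0.901
grip_force: 0.0
```

```bash
python3 -c "
from h import *
ims={c:grab_frame(c)[0] for c in('top','side')}
for c in ims: cv2.imwrite(c+'3.png',ims[c][:,:,::-1])
for c in ims: print(c,'B',fit(ims,(602,-238),-11.7,lidparts(10),(c,)),'C',fit(ims,(423,-229),17.5,lidparts(10),(c,)),)
o=observe();q=o['tcp_rot'];print(o['tool_pos'],q,np.degrees(2*np.arctan(q[1]/q[0])),o['grip_width'],o['force'],o['time_s'])"
```

```text
top B [ 602.08 -236.56  -11.89   10.84] C [ 423.95 -225.86   17.45    4.23]
side B [ 599.59 -239.01  -11.42   20.58] C [ 422.27 -229.63   17.41   19.58]
[0.47045054 0.16295991 0.10228349] [-3.06661335e+00  6.78854466e-01  1.92108270e-03] -24.96447516741085 0.8987488301431021 [0.29898778 0.09869242 0.25200424] 16.7167
```

>>> {"op": "drive_tool", "data": {"steps": [[[-19,-22,0],[0,0,0]],[[-19,-22,20],[0,0,0]],[[-19,-22,50],[0,0,0]],[[-19,-22,65],[0,0,0]],[[-19,-22,65],[0,0,0]],[[-19,-22,65],[0,0,0]],[[-19,-22,65],[0,0,0]]]}}

```text
time_s: 17.3
tool_pos: [0.4661, 0.1858, 0.038]
tcp_rot: [-3.064, 0.69, -0.002]
force: [0.5, 0.1, -0.5]
grip_width: 0.902
grip_force: 0.0
```

```bash
python3 -c "
from h import *
o=observe();q=o['tcp_rot'];print(o['tool_pos'],q,np.degrees(2*np.arctan(q[1]/q[0])),o['grip_width'],o['force'],o['time_s'])"
```

```text
[0.46614973 0.18582346 0.03800476] [-3.06444914e+00  6.89692890e-01 -2.21139497e-03] -25.367594622231092 0.9015898316763514 [ 0.51125608  0.0544867  -0.48644542] 17.3
```

>>> {"op": "drive_tool", "data": {"steps": [[[-5.3,-3,0],[0,0,0]],[[-5.3,-3,15],[0,0,0]],[[-5.3,-3,28],[0,0,0]],[[-5.3,-3,36],[0,0,0]],[[-5.3,-3,36],[0,0,0]],[[-5.3,-3,36],[0,0,0]],[[-5.3,-3,36],[0,0,0]]]}}

```text
time_s: 17.88
tool_pos: [0.4623, 0.1913, 0.0018]
tcp_rot: [-3.065, 0.689, -0.002]
force: [-0.8, 0.7, 0.1]
grip_width: 0.902
grip_force: 0.0
```

>>> {"op": "drive_tool", "data": {"steps": [[[0,0,0],[0,0,0]],[[0,0,0],[0,0,0]],[[0,0,0],[0,0,0]],[[0,0,0],[0,0,0]],[[0,0,0],[0,0,0]],[[0,0,0],[0,0,0]],[[0,0,0],[0,0,0]]], "hand": 1}}

```text
time_s: 18.47
tool_pos: [0.4623, 0.1913, 0.0022]
tcp_rot: [-3.064, 0.689, -0.002]
force: [-1.8, -0.7, 7.3]
grip_width: 0.672
grip_force: 64.2
```

```bash
python3 -c "
from h import *
o=observe();q=o['tcp_rot'];print(o['tool_pos'],q,np.degrees(2*np.arctan(q[1]/q[0])),o['grip_width'],o['force'],o['time_s'])"
```

```text
[0.46228497 0.19129136 0.00221674] [-3.06441737e+00  6.88845478e-01 -2.48587579e-03] -25.337686742594833 0.6720898134306277 [-1.84059376 -0.66090489  7.2985757 ] 18.4667
```

>>> {"op": "drive_tool", "data": {"steps": [[[0,0,-30],[0,0,0]],[[0,0,-65],[0,0,-3]],[[20,15,-80],[0,0,-10]],[[126.4,104.6,-80],[0,0,-40.7]],[[126.4,104.6,-80],[0,0,-40.7]],[[126.4,104.6,-80],[0,0,-40.7]],[[126.4,104.6,-80],[0,0,-40.7]],[[126.4,104.6,-80],[0,0,-40.7]],[[126.4,104.6,-80],[0,0,-40.7]],[[126.4,104.6,-80],[0,0,-40.7]]]}}

```text
time_s: 19.3
tool_pos: [0.531, 0.0424, 0.0812]
tcp_rot: [-3.114, -0.415, 0.0]
force: [-0.3, -0.9, -0.1]
grip_width: 0.669
grip_force: 64.4
```

>>> {"op": "drive_tool", "data": {"steps": [[[0,0,0],[0,0,0]],[[0,0,10],[0,0,0]],[[0,0,20],[0,0,0]],[[0,0,27],[0,0,0]],[[0,0,27],[0,0,0]],[[0,0,27],[0,0,0]]]}}

```text
time_s: 19.8
tool_pos: [0.5306, 0.0428, 0.0531]
tcp_rot: [-3.113, -0.42, 0.003]
force: [-0.8, 0.2, -0.1]
grip_width: 0.675
grip_force: 64.4
```

```bash
python3 -c "
from h import *
o=observe();q=o['tcp_rot'];print(o['tool_pos'],q,np.degrees(2*np.arctan(q[1]/q[0])),o['grip_width'],o['force'],o['time_s'])"
```

```text
[0.5305862  0.04279201 0.05313208] [-3.11305723e+00 -4.20329968e-01  3.05976731e-03] 15.379326388969098 0.6754724580919161 [-0.75934244  0.21486865 -0.07827105] 19.8
```

>>> {"op": "drive_tool", "data": {"steps": [[[0.2,0.5,6],[0,0,0]],[[0.2,0.5,10],[0,0,0]],[[0.2,0.5,13],[0,0,0]],[[0.2,0.5,15],[0,0,0]],[[0.2,0.5,16.5],[0,0,0]],[[0.2,0.5,17.5],[0,0,0]],[[0.2,0.5,18],[0,0,0]],[[0.2,0.5,18],[0,0,0]]]}}

```text
time_s: 20.47
tool_pos: [0.5316, 0.0421, 0.0361]
tcp_rot: [3.113, 0.42, 0.0]
force: [-0.7, -0.1, -0.5]
grip_width: 0.67
grip_force: 64.4
```

>>> {"op": "drive_tool", "data": {"steps": [[[0,0,0.5],[0,0,0]],[[0,0,1],[0,0,0]],[[0,0,1.5],[0,0,0]],[[0,0,2],[0,0,0]],[[0,0,2],[0,0,0]]]}}

```text
time_s: 20.88
tool_pos: [0.5313, 0.042, 0.034]
tcp_rot: [3.113, 0.42, -0.001]
force: [-1.9, 0.2, 1.5]
grip_width: 0.673
grip_force: 64.5
```

>>> {"op": "drive_tool", "data": {"steps": [[[0,0,0.5],[0,0,0]],[[0,0,1],[0,0,0]],[[0,0,1.5],[0,0,0]],[[0,0,2],[0,0,0]],[[0,0,2],[0,0,0]]]}}

```text
time_s: 21.3
tool_pos: [0.5317, 0.0421, 0.0323]
tcp_rot: [3.113, 0.42, 0.001]
force: [-2.4, -0.4, 4.1]
grip_width: 0.673
grip_force: 64.9
```

It sinks past the 5 mm level, so this is the fitting lid. I'll press on.

>>> {"op": "drive_tool", "data": {"steps": [[[0,0,0.7],[0,0,0]],[[0,0,1.4],[0,0,0]],[[0,0,2.1],[0,0,0]],[[0,0,2.8],[0,0,0]],[[0,0,3.5],[0,0,0]],[[0,0,4.2],[0,0,0]],[[0,0,4.2],[0,0,0]]]}}

```text
time_s: 21.88
tool_pos: [0.5321, 0.0419, 0.0286]
tcp_rot: [3.113, 0.42, 0.002]
force: [-3.1, -1.5, 8.4]
grip_width: 0.672
grip_force: 65.4
```

>>> {"op": "drive_tool", "data": {"steps": [[[0,0,0.8],[0,0,0]],[[0,0,1.6],[0,0,0]],[[0,0,2.4],[0,0,0]],[[0,0,3.2],[0,0,0]],[[0,0,4],[0,0,0]],[[0,0,4.6],[0,0,0]],[[0,0,4.6],[0,0,0]]]}}

```text
time_s: 22.47
tool_pos: [0.5317, 0.0421, 0.0252]
tcp_rot: [3.113, 0.42, 0.001]
force: [-6.9, 0.2, 20.6]
grip_width: 0.673
grip_force: 70.4
```

>>> {"op": "drive_tool", "data": {"steps": [[[0,0,-2.5],[0,0,0]],[[0,0,-2.5],[0,0,0]]]}}

```text
time_s: 22.63
tool_pos: [0.5315, 0.0421, 0.0257]
tcp_rot: [3.113, 0.42, 0.0]
force: [0.1, 0.9, -0.2]
grip_width: 0.671
grip_force: 69.2
```

>>> {"op": "drive_tool", "data": {"steps": [[[0,0,0],[0,0,0]],[[0,0,0],[0,0,0]],[[0,0,0],[0,0,0]],[[0,0,-10],[0,0,0]],[[0,0,-40],[0,0,0]],[[0,0,-80],[0,0,0]],[[0,0,-80],[0,0,0]],[[0,0,-80],[0,0,0]]], "hand": -0.8}}

```text
time_s: 23.3
tool_pos: [0.5333, 0.042, 0.1087]
tcp_rot: [3.112, 0.42, 0.009]
force: [-0.7, -0.0, -0.2]
grip_width: 0.904
grip_force: 0.0
```

>>> {"op": "drive_tool", "data": {"steps": [[[0,0,0],[0,0,0]],[[0,0,10],[0,0,0]],[[0,0,30],[0,0,0]],[[0,0,45],[0,0,0]],[[0,0,52],[0,0,0]],[[0,0,52],[0,0,0]],[[0,0,52],[0,0,0]],[[0,0,52],[0,0,0]]], "hand": 1}}

```text
time_s: 23.97
tool_pos: [0.5318, 0.042, 0.0539]
tcp_rot: [3.113, 0.42, 0.0]
force: [1.4, 0.6, -0.0]
grip_width: -0.004
grip_force: 0.0
```

Now I'll press on the middle with shut fingers (lid top expected at 41 mm).

>>> {"op": "drive_tool", "data": {"steps": [[[0,0,4],[0,0,0]],[[0,0,8],[0,0,0]],[[0,0,11],[0,0,0]],[[0,0,12.5],[0,0,0]],[[0,0,14],[0,0,0]],[[0,0,15.5],[0,0,0]],[[0,0,15.5],[0,0,0]]]}}

```text
time_s: 24.55
tool_pos: [0.5314, 0.0421, 0.0409]
tcp_rot: [3.113, 0.42, 0.001]
force: [-8.7, -0.2, 26.5]
grip_width: 0.002
grip_force: 12.9
```

>>> {"op": "drive_tool", "data": {"steps": [[[0,0,-10],[0,0,0]],[[0,0,-50],[0,0,0]],[[-40,0,-90],[0,0,0]],[[-120,150,-110],[0,0,0]],[[-120,350,-110],[0,0,0]],[[-120,350,-110],[0,0,0]],[[-120,350,-110],[0,0,0]],[[-120,350,-110],[0,0,0]],[[-120,350,-110],[0,0,0]],[[-120,350,-110],[0,0,0]]]}}

```text
time_s: 25.38
tool_pos: [0.5045, -0.2564, 0.1434]
tcp_rot: [3.113, 0.42, 0.001]
force: [1.5, -1.1, -0.3]
grip_width: -0.002
grip_force: 0.0
```

```bash
python3 -c "
from h import *
I=[]
for c in ('top','side'):
    p,d=grab_frame(c); I.append(p[:,:,::-1])
    P,uv=measure(c,p,d,(.5315,.042),.03,.06,.045)
    if len(P)>20:
        s=np.linalg.lstsq(np.c_[P[:,:2]-[.5315,.042],np.ones(len(P))],P[:,2],rcond=None)[0]; print(c,len(P),np.percentile(P[:,2],[10,50,90]),'tilt',s)
        print(rect(P))
    print(c,fit({c:p},(531.5,42),15.4,[block(81,59,25,41)],(c,)))
    for t in ('display','suction_cup','pick'): print(c,t,[(round(r['score'],2),np.round(r['location'],3)) for r in landmark_of(t,c)[:2]])
z=lambda i,cx,cy,w,h:cv2.resize(i[cy-h:cy+h,cx-w:cx+w],(400,300))
cv2.imwrite('pics/end.png',np.vstack([np.hstack([cv2.resize(i,(400,300)) for i in I]),np.hstack([z(I[0],234,184,32,24),z(I[1],272,187,32,24)])]))
"
```

```text
top 531 [0.03883526 0.04154349 0.04421612] tilt [0.0063077  0.00435154 0.04154224]
(array([532.7,  43.8]), array([84.3, 57.5]), 15.3)
top [531.87  44.28  15.14  37.96]
top display [(0.66, array([0.648, 0.377, 0.004]))]
top suction_cup [(0.58, array([ 0.392,  0.38 , -0.   ]))]
top pick [(0.26, array([ 0.648,  0.377, -0.   ]))]
side [539.04  37.93   7.96 491.96]
side display [(0.46, array([ 0.649,  0.377, -0.   ]))]
side suction_cup []
side pick [(0.9, array([ 0.423, -0.377,  0.005]))]
```

View pics/end.png

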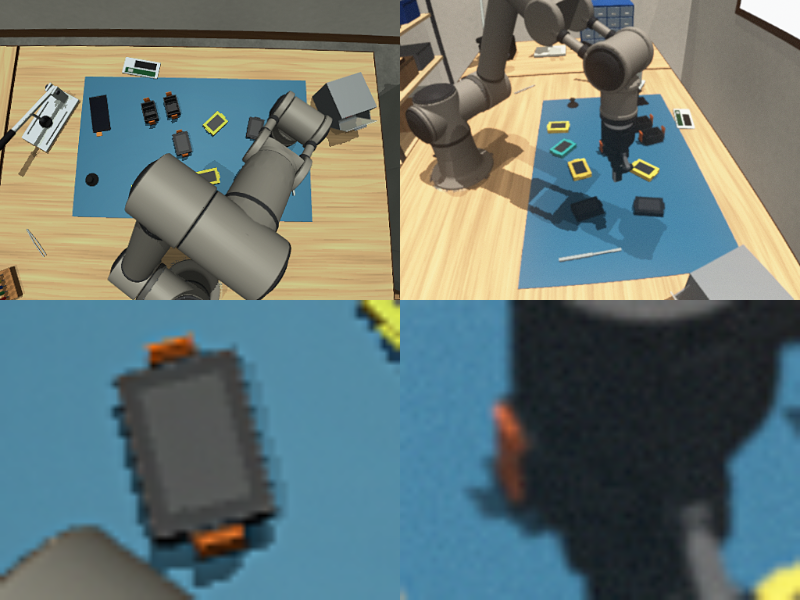

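The top view shows the lid home on the screw box at crop (195,445), between both clips; the fingertips stopped at 40.9 mm and the lid is level. Lids B and C are flat on the mat, and the display, cup and pick are unmoved. The arm is clear, so I'm handing in.

```bash
python3 -c "
from h import *
print(close_job())"
```

```text
the job is handed in; nothing more can be done
None
```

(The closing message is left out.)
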